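Stand the leaning pump dispenser back up and try its pump

TASK

The clear pump dispenser on the ribbed tray has tipped back against the basin's waste pipe. Without gripping or lifting it, push it from the pipe side until it rocks back upright on its base in the place where its foot stands now, then press its pump head all the way down with the fingertips and let it come back up, to be sure that the pump still works freely after its fall. Leave the other things on the tray where they are.

Things in the scene. Friction and masses are not known exactly. Their poses are not given: they have to be found in the camera images.
- dispenser: Clear plastic pump dispenser, empty, about 0.2 kg. Body 62 mm deep (own x), 78 mm wide (own y), 130 mm high; round shoulder and white collar (31 mm across) to 158 mm; white pump head on top, 184 mm up. Origin: centre of the underside; z up along the bottle; x towards the pipe (back face at x = +31 mm). Starts leaning back 0.52 rad onto the pipe; upright, its top is 190 mm above the bench.
- dispenser_heel (a point): Middle of the lower edge of the dispenser's back face (31 mm from its origin along its x): the edge on which it stands and pivots while it leans. The pipe's axis lies 53 mm behind it, level. A push well under 1 N high on the bottle turns it; tilted less than about 0.35 rad it falls onto its base by itself, rocking for about a second.
- pump_top (a point): Centre of the top of the pump head, 184 mm up the dispenser's axis when released; moves down with the head. The head is a white disc 27 mm across and 14 mm high (lower face 170 mm up the axis) with a 10 mm thick nozzle reaching 49 mm from the axis along the dispenser's -x.
- pump (a joint): Travel of the pump head along the bottle's axis: 0 m released, 0.010 m fully pressed. A spring returns it; it starts to move at about 2.3 N and is fully down at about 6.8 N.
- tray: Ribbed aluminium tray fixed on the bench, 360 mm (own x) x 680 mm (own y), rim 13 mm high; the ribs run along its x and their tops, on which everything stands, are 6 mm up. Origin: centre of its underside.
- waste_pipe: Fixed basin waste pipe, 32 mm thick, running level along its own y above the back of the tray; its axis is 66 mm above the bench and its top 82 mm. Origin: on the bench under the pipe's axis; x points away from the tray. Bolted steel clamps sit on it 400 mm either side of the origin (top 87 mm).
- tumbler: Empty stainless steel tumbler standing on the tray, 74 mm across the rim, 58 mm across the foot, 112 mm high. Origin: centre of its underside. To be left alone.
- peg_tub: Yellow plastic tub of wooden clothes pegs standing on the tray, 120 mm across the rim, 95 mm high, pegs sticking out up to about 110 mm. Origin: centre of its underside. To be left alone.
- scrubber: Green silicone scrubber with a bar handle on its back, lying bristles down on the tray, 62 x 92 mm, 39 mm high. Origin: centre of its underside. To be left alone.
Mind the look-alikes: they are no part of the job. What is meant by the dispenser is not blue or pink, and is the larger of those in its own colour.

How it is judged:
By the outcome, as a careful person would: the job done as asked, in the order asked, and still so for the second after the job is handed in, with the robot touching nothing.
It also fails if it takes over 48 s, if anything falls off the work surface, if the arm or the gripper's body presses on something with over 40 N, if the wrist force passes 120 N, or if a joint passes its speed limit or range.

ROBOT

A 7-joint arm with a two-finger parallel gripper is mounted at the origin on the work surface. World frame = base frame: x ahead of the robot, y to its left, z up, the work surface at z = 0. Lengths are in m, angles in rad, forces in N, time in s.
With the tool pointing down it reaches from about 0.425 to 1.025 m from the base axis. Payload 9.4 kg.
Tool frame: the origin (TCP) lies between the finger pads; the fingertips stand 14 mm ahead of it and the grasp point (between the pads) lies 5 mm behind it; z points along the fingers, y is the direction in which the jaws open and shut (so a half turn about z gives the same grasp; the last joint's range is limited). The gripper opens to 93 mm and grips with 3 to 60 N. Pads are 15 mm wide; open, the fingers measure 128 mm over their backs; the gripper's body (75 mm by 188 mm) begins 65 mm behind the grasp point.
Start: joints at [1.134, 0.599, -0.003, 1.599, 0.002, 0.943, -0.08], TCP at [0.255, -0.679, 0.202] pointing down, gripper open.
Joint ranges: [-2.57, 2.57], [-0.35, 1.97], [-1.29, 1.29], [0.11, 2.56], [-1.05, 4.19], [0.11, 1.86], [-2.63, 2.63]. Speed limits (rad/s): [2.22, 2.22, 3.01, 3.01, 3.14, 3.14, 3.14].

INTERFACE

Orientations are given as a rotation vector (axis times angle).
In Python, from workcell import status, snapshot, camera_info, robot gives the robot as it stands. The module is installed in compiled form; this text tells all that it offers.
- The arm moves only by the tool arm_command, never from a script. Its argument "targets" is a list of rows, each a list of 7 numbers: the finger opening in mm, from 0 to 93, then the shift along the tool's x, y, z in mm, then the turn, a rotation vector about the tool's x, y, z in degrees. A call has 1 to 10 rows; each row shifts and turns the commanded pose from where the row before left it, along the tool's axes as they then stand; what a row does not reach is not made up. A row lasts 1/8 s, in which the tool goes at most 62.5 mm and 10.7 degrees, less where a joint would pass 70% of its speed; a pose out of reach is approached as far as the arm can. A call is refused whole if a number of a shift passes 62.5 or a number of a turn 10.7, either way. A call with a gripper value outside its range is refused whole. The fingers move at their own pace and stop on an object; "force" is the grip in N (left out, the last holds). Time passes only in rows, so rows that do not move let the fingers close. It gives the time, the measured TCP pose, the force and the opening at its end, in the units of the state.
- status.observe(): the state, without advancing time (a new reading comes with each control period).
- snapshot(name): name is "side" or "top"; returns the picture (384x512x3 uint8, red, green, blue); there is no depth.
- camera_info(name): a dict with "fx", "fy", "cx", "cy" (pixels), "R" (3x3) and "t" (3): a world point X has camera coordinates R X + t. Camera axes: x right, y down, z forward; pixel columns grow to the right and rows downward; lengths in m; the calibration is good to about 2 mm. A picture is of the moment at which its call begins. camera_info takes no time and is no camera call.
- robot.sign_off(): hands the job in, once; it reports no verdict.
The state is a dict: "t": time; "qpos": joint angles; "dq": joint speeds; "effort": joint torques, N m; "tcp_pos": TCP position; "tcp_rot": TCP orientation; "force": force on the tool from outside, world axes, zero at the start; "torque": the same for the moment, N m; "gripper_width": finger opening in m.
Only numpy, scipy, OpenCV 4.12 (cv2) and the standard library are available. Lean on these libraries where they do the work, as an engineer would, in place of code of your own. Each camera call takes 0.05 s, during which the arm holds its last target.

## Working session

There is one attempt and no reset: what is moved stays moved. The work goes in short steps, Python scripts to look and compute and a tool call to move; the robot and the scene stay as the last step left them, time stands still between calls to the robot, and variables do not carry over. Pictures are saved under pics/ and viewed, and the job is handed in when it is done.

Besides the shell and the picture viewer there is one more tool, called after "Request:" as name([rows], argument=value, ...), one row to a line, values as JSON. arm_command: Moves the arm, as the interface text tells. Its arguments: {"type":"object","properties":{"targets":{"type":"array"},"force":{"type":"number"}},"required":["targets"]}

```bash
mkdir -p pics
python3 - <<'E'
from workcell import status, snapshot, camera_info, robot
import cv2,numpy as np
np.set_printoptions(precision=4,suppress=True)
s=status.observe();print(s)
for n in("side","top"):
    im=snapshot(n);cv2.imwrite(f"pics/{n}0.png",im[:,:,::-1]);c=camera_info(n);print(n,c, -np.array(c["R"]).T@np.array(c["t"]))
E
```

```text
{'t': 0.0, 'qpos': array([ 1.1343,  0.6001, -0.0025,  1.6001,  0.0018,  0.9429, -0.0798]), 'dq': array([-0.0008, -0.0001, -0.0005,  0.0017, -0.0001,  0.0006,  0.0003]), 'effort': array([ -0.0011, -76.5064,   1.4964, -25.2349,  -0.0525,   0.0169,
         0.0002]), 'tcp_pos': array([ 0.255 , -0.6781,  0.201 ]), 'tcp_rot': array([-3.0894, -0.5619,  0.0007]), 'force': array([ 1.044 , -0.0203,  0.114 ]), 'torque': array([-0.0244, -0.0112,  0.0151]), 'gripper_width': 0.09309072683114507}
side {'fx': 351.00621883567436, 'fy': 351.00621883567436, 'cx': 261.6533195588177, 'cy': 193.28172449758185, 'R': array([[-0.9997, -0.0186, -0.0172],
       [ 0.0004,  0.6682, -0.744 ],
       [ 0.0254, -0.7437, -0.668 ]]), 't': array([0.5637, 0.0427, 1.1091])} [0.5353 0.8069 0.7823]
top {'fx': 414.85371315832174, 'fy': 414.85371315832174, 'cx': 253.74043170890712, 'cy': 194.12052629776105, 'R': array([[ 0.0229, -0.9997, -0.008 ],
       [-0.9906, -0.0216, -0.1351],
       [ 0.1348,  0.011 , -0.9908]]), 't': array([0.0631, 0.5764, 1.3275])} [0.3905 0.061  1.3936]
```

View pics/side0.png

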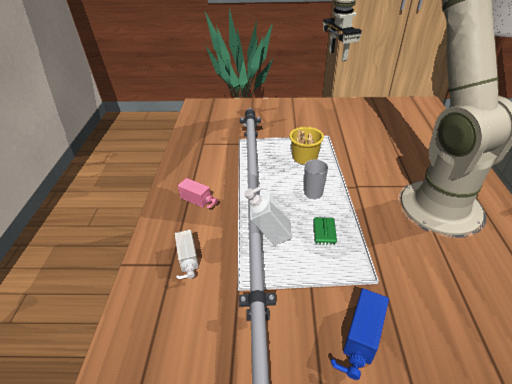

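View pics/top0.png

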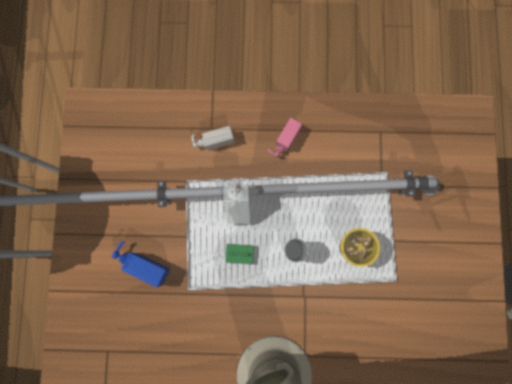

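Side view: there are two clear dispensers, one leaning on the pipe at side (268,215) / top (238,200), and one lying beyond the pipe at side (187,255) / top (215,138). There is also a pink one at (197,193) and a blue one at (363,325). The leaning one is larger and on the tray, so it fits. I'll confirm this in enlarged crops.

Run:
```python
import cv2
a=cv2.imread("pics/side0.png")[165:295,165:345];cv2.imwrite("pics/side0c.png",cv2.resize(a,None,fx=4.4,fy=4.4,interpolation=cv2.INTER_CUBIC))
a=cv2.imread("pics/top0.png")[115:275,180:340];cv2.imwrite("pics/top0c.png",cv2.resize(a,(600,600),interpolation=cv2.INTER_CUBIC))
```

```text
(no output)
```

View pics/side0c.png

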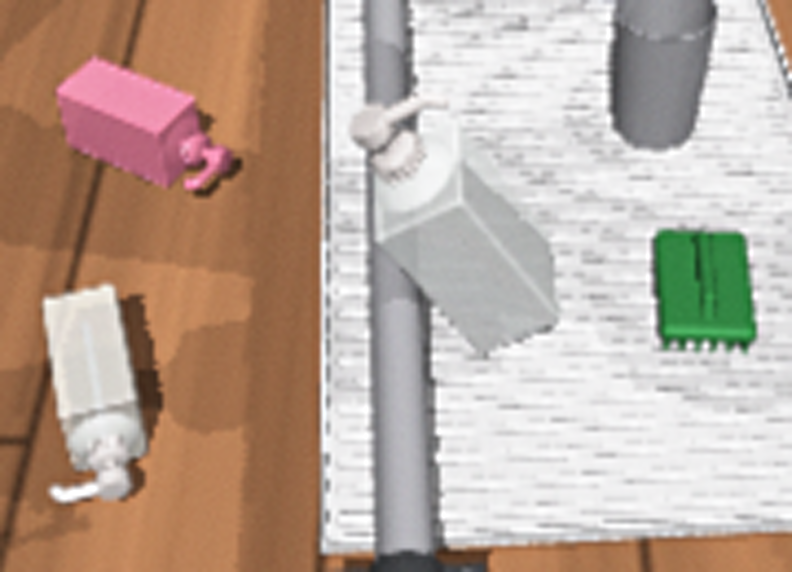

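View pics/top0c.png

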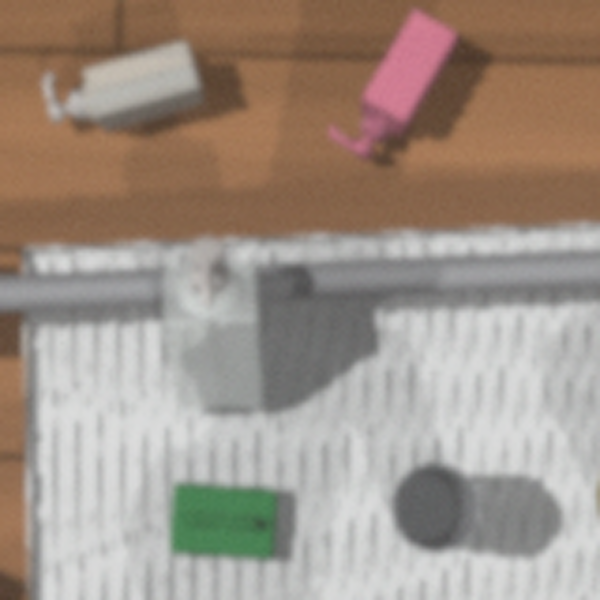

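The crops confirm it. The leaning bottle, with its head at side crop (370,128) and heel at about (486,355), is visibly larger than the lying clear one. Next I'll fit its pose from corners read in both views.

```bash
cat > h.py <<'E'
import numpy as np
from workcell import camera_info
from scipy.spatial.transform import Rotation as Ro
C={n:camera_info(n) for n in("side","top")}
def proj(n,X):
    c=C[n];p=np.array(X)@np.array(c["R"]).T+np.array(c["t"]);return np.stack([c["fx"]*p[...,0]/p[...,2]+c["cx"],c["fy"]*p[...,1]/p[...,2]+c["cy"]],-1)
def ray(n,u,z):
    c=C[n];R=np.array(c["R"]);o=-R.T@np.array(c["t"]);d=R.T@np.array([(u[0]-c["cx"])/c["fx"],(u[1]-c["cy"])/c["fy"],1]);return o+d*(z-o[2])/d[2]
def model(p,pts,z=None):
    # p: heel x,y,z,yaw,tilt
    L=np.array(pts)/1000-np.array([.031,0,0])
    return Ro.from_euler('ZY',[p[3],p[4]]).apply(L)+np.array(p[:3])
E
cat > fit.py <<'E'
from h import *
from scipy.optimize import least_squares
np.set_printoptions(precision=4,suppress=True)
S=[((31,39,130),(380,245)),((-31,39,130),(465,203)),((-31,-39,130),(460,125)),((-31,39,0),(557,320)),((31,39,0),(486,355)),((-31,-39,0),(553,245)),((0,0,177),(370,128)),((-46,0,174),(440,106))]
T=[((-31,-39,130),(259,322)),((-31,39,130),(165,322)),((-31,-39,0),(265,410))]
sp=np.array([s[1] for s in S])/4.4+165; tp=np.array([s[1] for s in T])/3.75+[180,115]
f=lambda p:np.r_[(proj("side",model(p,[s[0] for s in S]))-sp).ravel(),(proj("top",model(p,[s[0] for s in T]))-tp).ravel()]
r=least_squares(f,[.6,.1,.006,0,.52],loss='soft_l1');print(r.x);print(f(r.x).reshape(-1,2))
g=lambda q:f([q[0],q[1],.006,q[2],.52])
r=least_squares(g,[.6,.1,0],loss='soft_l1');print(r.x);print(g(r.x).reshape(-1,2))
# pipe edges in top / side: axis pts
for u in [(100,196),(165,194.5),(205,193),(300,188.5),(390,185)]: print("pipe top",u,ray("top",u,.066))
for u in [(252.5,170),(257,260),(260,340)]: print("pipe side",u,ray("side",u,.066))
E
python3 fit.py
python3 - <<'E'
import cv2
a=cv2.imread("pics/top0.png")[160:300,180:400];cv2.imwrite("pics/top0d.png",cv2.resize(a,None,fx=3.6,fy=3.6,interpolation=cv2.INTER_CUBIC))
E
```

```text
[ 0.5262  0.1254 -0.0006  0.0564  0.5315]
[[-1.4707  0.0245]
 [-0.5368  0.3182]
 [-0.986  -2.0262]
 [ 2.1559  1.2717]
 [-0.8966  1.3132]
 [ 0.2765 -1.8258]
 [ 0.869   0.8302]
 [ 0.6431 -0.7495]
 [ 0.4498 -0.3368]
 [-0.1478  0.5417]
 [ 0.1105  0.2009]]
[0.5272 0.129  0.0743]
[[-1.2439 -0.637 ]
 [-0.0009 -0.544 ]
 [-1.008  -2.9653]
 [ 2.2994  0.5596]
 [-0.9689  0.7935]
 [-0.0782 -2.5908]
 [ 1.0781 -0.0783]
 [ 1.0784 -1.7857]
 [-0.8204 -0.6358]
 [-1.5383  0.7071]
 [-0.7123 -0.3552]]
pipe top (100, 196) [0.5542 0.5732 0.066 ]
pipe top (165, 194.5) [0.5637 0.3627 0.066 ]
pipe top (205, 193) [0.5714 0.2334 0.066 ]
pipe top (300, 188.5) [ 0.5928 -0.0734  0.066 ]
pipe top (390, 185) [ 0.6105 -0.3638  0.066 ]
pipe side (252.5, 170) [ 0.5949 -0.1057  0.066 ]
pipe side (257, 260) [0.5696 0.2612 0.066 ]
pipe side (260, 340) [0.5574 0.4671 0.066 ]
```

View pics/top0d.png

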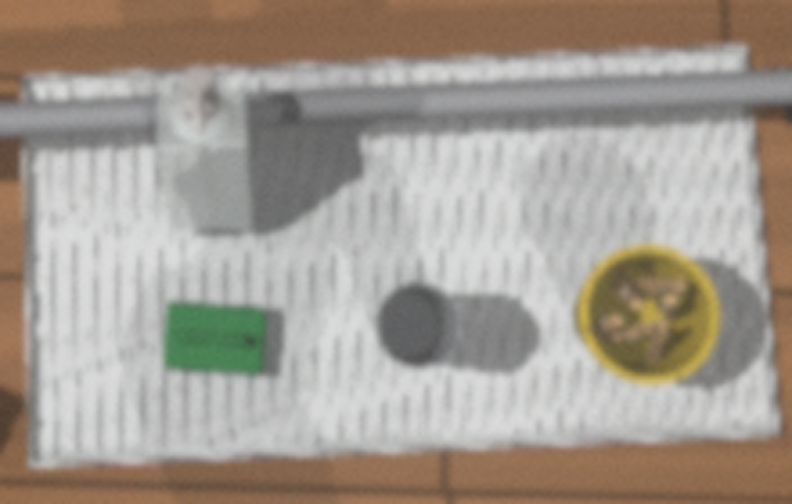

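Fit: heel at about (0.526, 0.126), yaw about 0.06, tilt about 0.53, with the pipe axis at x≈0.579 there. All of this agrees with the text. I'll close the fingers, rise, turn and travel to a point behind the pump head, beyond the pipe.

Request:
arm_command([
  [0,0,0,-25,0,0,8.6],
  [0,0,0,-25,0,0,8.6],
  [0,28,-48,0,0,0,0],
  [0,28,-48,0,0,0,0],
  [0,28,-48,0,0,0,0],
  [0,28,-48,0,0,0,0],
  [0,28,-48,0,0,0,0],
  [0,28,-48,0,0,0,0],
  [0,28,-48,0,0,0,0],
  [0,28,-48,0,0,0,0],
], force=20)

```text
t: 1.35
tcp_pos: [0.4565, -0.2802, 0.2517]
tcp_rot: [-3.14, -0.093, 0.0]
force: [0.5, 0.0, 0.4]
gripper_width: 0.0011
```

```bash
cat > go.py <<'E'
import sys
from h import *
from workcell import status
np.set_printoptions(precision=4,suppress=True)
s=status.observe();R=Ro.from_rotvec(s["tcp_rot"])
yaw=float(sys.argv[4]) if len(sys.argv)>4 else .06
G=Ro.from_euler('z',yaw)*Ro.from_euler('x',np.pi)
print("t",s["t"],"p",s["tcp_pos"],"F",s["force"],"w",s["gripper_width"],"q",s["qpos"])
d=np.array([float(a) for a in sys.argv[1:4]])-s["tcp_pos"]
print("shift mm",R.inv().apply(d)*1000,"turn deg",np.degrees((R.inv()*G).as_rotvec()))
E
python3 go.py .66 .126 .25
```

```text
t 1.35 p [ 0.4565 -0.2802  0.2517] F [0.5304 0.0161 0.4451] w 0.0010507060003322037 q [ 0.436   0.3136  0.0113  1.9759 -0.0046  0.8522 -1.0616]
shift mm [ 227.34   -393.3829    1.7113] turn deg [-0.0022  0.0085 -0.0293]
```

Request:
arm_command([
  [0,28,-49,0,0,0,0],
  [0,28,-49,0,0,0,0],
  [0,28,-49,0,0,0,0],
  [0,28,-49,0,0,0,0],
  [0,28,-49,0,0,0,0],
  [0,29,-49,0,0,0,0],
  [0,29,-49,0,0,0,0],
  [0,29,-50,0,0,0,0],
  [0,0,0,0,0,0,0],
])

```text
t: 2.48
tcp_pos: [0.6596, 0.1299, 0.2507]
tcp_rot: [-3.137, -0.104, 0.001]
force: [0.5, -0.7, 0.0]
gripper_width: 0.0003
```

```bash
python3 go.py .645 .126 .146
python3 - <<'E'
from workcell import snapshot
import cv2
a=snapshot("side");b=snapshot("top")
a=a[140:290,200:350,::-1];b=b[150:250,190:290,::-1]
import numpy as np
o=np.hstack([cv2.resize(a,(400,400),interpolation=cv2.INTER_CUBIC),cv2.resize(b,(400,400),interpolation=cv2.INTER_CUBIC)]);cv2.imwrite("pics/p1.png",o)
E
```

```text
t 2.475 p [0.6596 0.1299 0.2507] F [ 0.5029 -0.6895  0.0317] w 0.0003232860014997823 q [-0.2281  0.4902 -0.0751  1.6737  0.0395  0.9794 -1.8209]
shift mm [-14.7349   3.152  104.6688] turn deg [-0.1383  0.0448  0.3692]
```

View pics/p1.png

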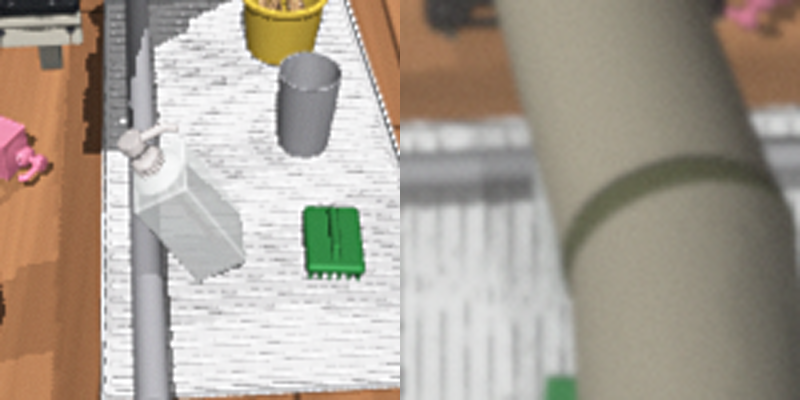

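The side crop shows the fingertips at about (50,55), or full-image (219,160), behind and above the leaning bottle, which has not moved. The arm hides the top view. I'll check that projection.

Run:
```python
from h import *
print(proj("side",[.6596,.13,.2367]), proj("side",model([.526,.126,.006,.06,.52],[(0,0,184),(0,0,0)])))
print(model([.526,.126,.006,.06,.52],[(0,0,184),(13.5,0,184),(31,0,130)]))
```

```text
[220.45498324 174.60653956] [[249.2225424  191.31591514]
 [283.08817274 231.33216587]]
[[0.59040744 0.12986909 0.18108201]
 [0.60210192 0.1305716  0.17437413]
 [0.59047818 0.12987334 0.11881649]]
```

Request:
arm_command([
  [0,0,3,35,0,0,0],
  [0,0,0,35,0,0,0],
  [0,0,0,30,0,0,0],
  [0,-15,0,5,0,0,0],
  [0,0,0,0,0,0,0],
])

```text
t: 3.2
tcp_pos: [0.6431, 0.1179, 0.1464]
tcp_rot: [3.139, 0.091, -0.003]
force: [0.5, -0.1, 0.3]
gripper_width: 0.0003
```

```bash
python3 go.py .61 .126 .146
cat > pic.py <<'E'
from workcell import snapshot
import cv2,sys
a=snapshot("side")[150:290,200:350,::-1];cv2.imwrite(f"pics/{sys.argv[1]}.png",cv2.resize(a,None,fx=4,fy=4,interpolation=cv2.INTER_CUBIC))
E
python3 pic.py p2
```

```text
t 3.2 p [0.6431 0.1179 0.1464] F [ 0.5217 -0.1273  0.3105] w 0.00026763518815588655 q [-0.2229  0.5749 -0.0692  1.8165  0.0559  0.7543 -1.835 ]
shift mm [-32.5649  -9.9785   0.5014] turn deg [ 0.0626  0.1137 -0.1333]
```

View pics/p2.png

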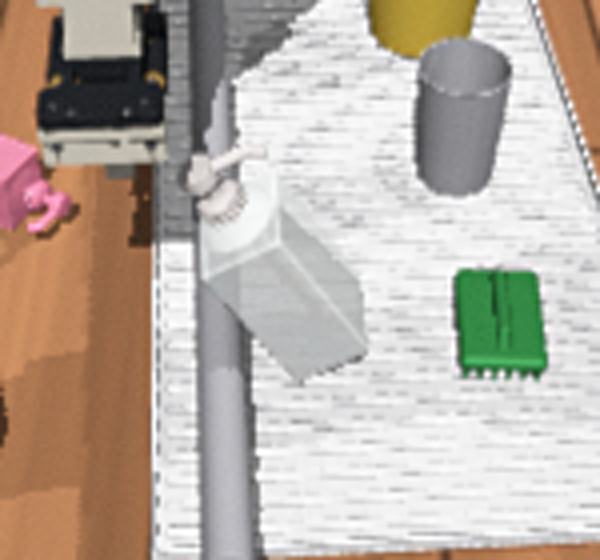

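The finger is at crop (120,172), behind the head, with the gripper body above it. The bottle is still leaning. I'll approach and then push slowly.

Request:
arm_command([
  [0,-12,-11,0,0,0,0],
  [0,-12,0,0,0,0,0],
  [0,-5,0,0,0,0,0],
  [0,-5,0,0,0,0,0],
  [0,-5,0,0,0,0,0],
  [0,-5,0,0,0,0,0],
  [0,-5,0,0,0,0,0],
])

```text
t: 4.12
tcp_pos: [0.5945, 0.128, 0.1467]
tcp_rot: [3.14, 0.093, -0.0]
force: [-0.9, -0.1, 0.1]
gripper_width: 0.0005
```

```bash
python3 go.py .565 .126 .146; python3 pic.py p3
```

```text
t 4.125 p [0.5945 0.128  0.1467] F [-0.8612 -0.1184  0.0655] w 0.0004734380706189501 q [-0.2558  0.5249 -0.0722  1.9234  0.0565  0.6953 -1.8731]
shift mm [-29.5521   0.2194   0.7267] turn deg [ 0.0025  0.0082 -0.0302]
```

View pics/p3.png

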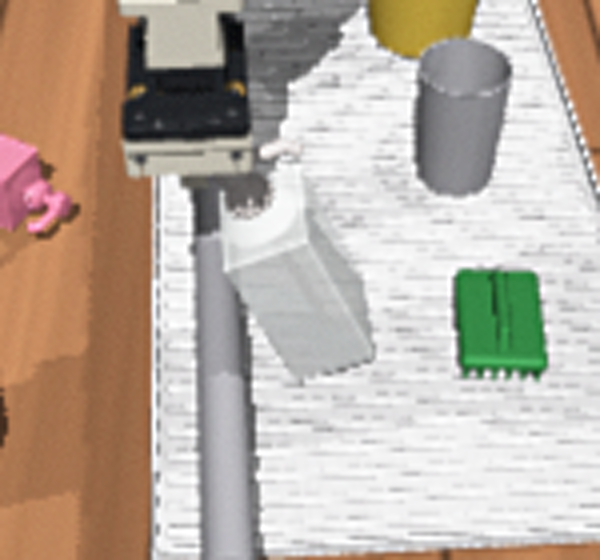

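It is rotating about its heel, which is still at crop (300,382). I'll continue slowly.

Request:
arm_command([
  [0,-4,0,0,0,0,0],
  [0,-4,0,0,0,0,0],
  [0,-4,0,0,0,0,0],
  [0,-4,0,0,0,0,0],
  [0,0,0,0,0,0,0],
])

```text
t: 4.8
tcp_pos: [0.5785, 0.1271, 0.1468]
tcp_rot: [3.14, 0.094, -0.0]
force: [-0.4, -0.6, -0.9]
gripper_width: 0.0002
```

```bash
python3 go.py .565 .126 .146; python3 pic.py p4
```

```text
t 4.8 p [0.5785 0.1271 0.1468] F [-0.4237 -0.6272 -0.8966] w 0.00015155456998088474 q [-0.2613  0.5082 -0.0732  1.9588  0.0568  0.6767 -1.8807]
shift mm [-13.5493   0.3342   0.8482] turn deg [ 0.0023  0.0101 -0.016 ]
```

View pics/p4.png

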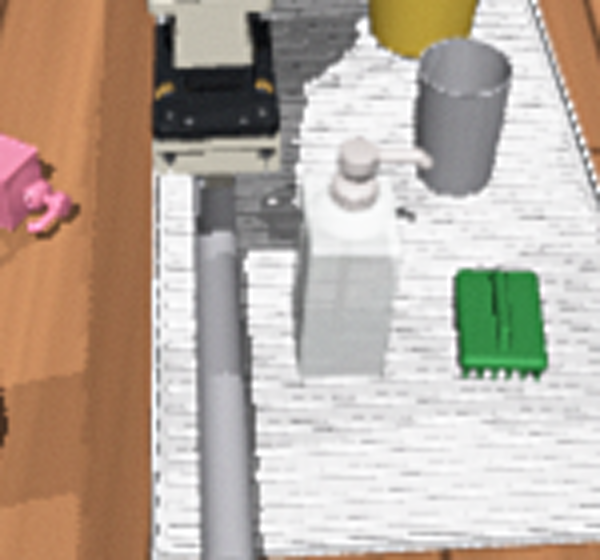

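The bottle is standing, with its heel corner at about crop (300,375) and pump head at (357,155). I'll back off, rise, let it settle and measure the head.

Request:
arm_command([
  [0,20,0,0,0,0,0],
  [0,20,0,-20,0,0,0],
  [0,20,0,-40,0,0,0],
  [0,0,0,-40,0,0,0],
  [0,0,0,0,0,0,0],
  [0,0,0,0,0,0,0],
  [0,0,0,0,0,0,0],
  [0,0,0,0,0,0,0],
])

```text
t: 5.85
tcp_pos: [0.6383, 0.1306, 0.2458]
tcp_rot: [3.14, 0.094, -0.003]
force: [-0.5, 0.2, 0.2]
gripper_width: 0.0004
```

```bash
python3 go.py .495 .124 .24; python3 pic.py p5
python3 - <<'E'
from workcell import snapshot
import cv2
a=snapshot("top");cv2.imwrite("pics/t5.png",a[:,:,::-1])
E
```

```text
t 5.85 p [0.6383 0.1306 0.2458] F [-0.5023  0.1962  0.1583] w 0.000429193614279933 q [-0.2401  0.4684 -0.0725  1.7268  0.0402  0.9495 -1.8394]
shift mm [-143.3826   -1.9599    6.0308] turn deg [ 0.021   0.094  -0.0186]
```

View pics/p5.png

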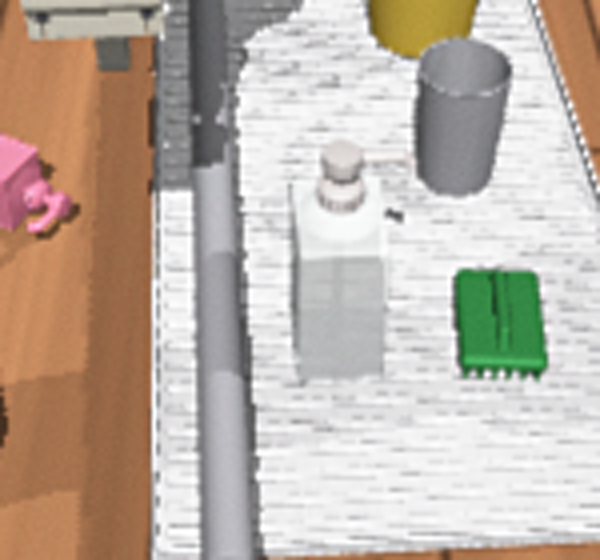

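View pics/t5.png

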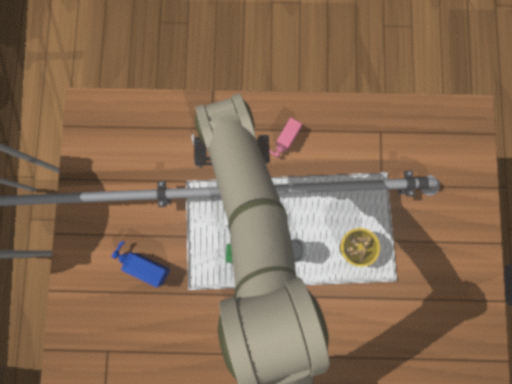

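Run:
```python
from workcell import snapshot
import cv2
a=snapshot("side")[175:255,255:315,::-1];cv2.imwrite("pics/p6.png",cv2.resize(a,None,fx=7.5,fy=7.5,interpolation=cv2.INTER_CUBIC))
```

```text
(no output)
```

View pics/p6.png

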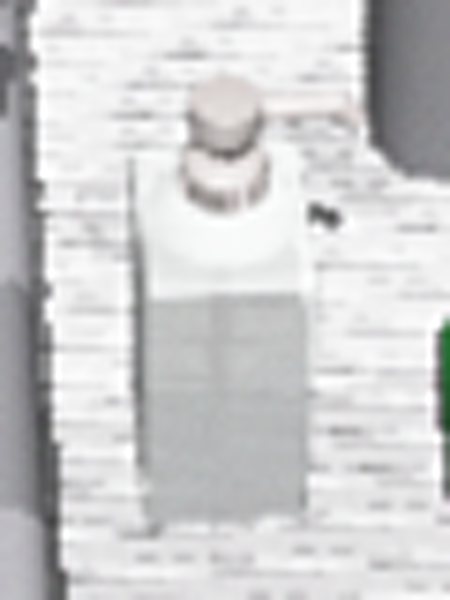

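The bottle is upright and still. In crop 7.5x, the head top is at about (226,95), the foot corners at (148,520) and (303,512), and the shoulder corners at (145,297), (303,293), (133,155) and (300,150). I'll fit this.

Run:
```python
from h import *
from scipy.optimize import least_squares
np.set_printoptions(precision=4,suppress=True)
S=[((0,0,184),(226,95)),((31,39,0),(148,520)),((-31,39,0),(303,512)),((31,39,130),(145,297)),((-31,39,130),(303,293)),((31,-39,130),(133,155)),((-31,-39,130),(300,150)),((-49,0,176),(360,107))]
sp=np.array([s[1] for s in S])/7.5+[255,175]
f=lambda q:(proj("side",model([q[0],q[1],.006,q[2],q[3]],[s[0] for s in S]))-sp).ravel()
r=least_squares(f,[.526,.126,.06,0],loss='soft_l1');print(r.x);print(f(r.x).reshape(-1,2))
print("top",model([r.x[0],r.x[1],.006,r.x[2],r.x[3]],[(0,0,184),(0,0,0)]), ray("side",sp[0],.19))
```

```text
[0.5264 0.1287 0.0288 0.0209]
[[-0.5087  0.3465]
 [-0.6136  2.0844]
 [ 0.6415  2.4393]
 [-0.9394 -0.5013]
 [ 2.0158 -0.7875]
 [-0.3341 -1.7711]
 [-0.0268 -1.8979]
 [ 0.6456  0.413 ]]
top [[0.4993 0.1279 0.1906]
 [0.4954 0.1278 0.0066]] [0.4979 0.1259 0.19  ]
```

Heel is unchanged (0.526, 0.128), and the pump top is at about (0.497, 0.127, 0.190). I'll move over it.

Request:
arm_command([
  [0,-40,0,0,0,0,0],
  [0,-45,0,0,0,0,0],
  [0,-40,0,0,0,0,0],
  [0,-16,-5,0,0,0,0],
  [0,0,0,0,0,0,0],
  [0,0,0,0,0,0,0],
])

```text
t: 6.75
tcp_pos: [0.4992, 0.1276, 0.2469]
tcp_rot: [-3.14, -0.093, -0.002]
force: [0.5, -0.1, 0.0]
gripper_width: 0.0002
```

```bash
python3 go.py .497 .127 .21;python3 pic.py p7
```

```text
t 6.75 p [0.4992 0.1276 0.2469] F [ 0.453  -0.1075  0.0051] w 0.0002415903390154283 q [-0.2866  0.2952 -0.095   2.019   0.0376  0.8279 -1.9142]
shift mm [-2.2551  0.4858 36.9037] turn deg [-0.0145 -0.0607 -0.0285]
```

View pics/p7.png

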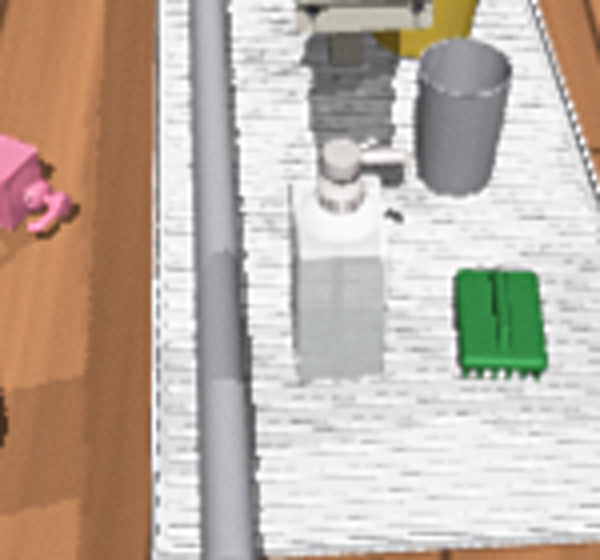

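The finger at crop (347,60) lines up above the head at (341,150). I'll lower to just above it, then press gradually.

Request:
arm_command([
  [0,-2,0,15,0,0,0],
  [0,0,0,15,0,0,0],
  [0,0,0,8,0,0,0],
  [0,0,0,0,0,0,0],
  [0,0,0,0,0,0,0],
])

```text
t: 7.42
tcp_pos: [0.496, 0.1272, 0.209]
tcp_rot: [-3.14, -0.094, -0.0]
force: [0.0, 0.1, 1.1]
gripper_width: 0.0006
```

Request:
arm_command([
  [0,0,0,2,0,0,0],
  [0,0,0,2,0,0,0],
  [0,0,0,2,0,0,0],
  [0,0,0,2,0,0,0],
  [0,0,0,0,0,0,0],
])

```text
t: 8.05
tcp_pos: [0.4956, 0.1272, 0.2006]
tcp_rot: [3.14, 0.094, -0.001]
force: [0.7, -0.2, -1.0]
gripper_width: 0.0003
```

```bash
python3 go.py .497 .127 .194
```

```text
t 8.05 p [0.4956 0.1272 0.2006] F [ 0.694  -0.2254 -0.9649] w 0.000285108176936979 q [-0.291   0.3491 -0.0937  2.0794  0.0488  0.7154 -1.9271]
shift mm [1.4189 0.2511 6.6064] turn deg [ 0.0056  0.0211 -0.018 ]
```

The force doesn't show contact yet, so I'll look.

```bash
python3 pic.py p8
python3 - <<'E'
from workcell import snapshot,status
for i in range(4): snapshot("top"); print(status.observe()["force"])
E
```

```text
[ 0.08773366 -0.47914095 -0.21991301]
[-0.4752263  -0.19299021 -0.04422793]
[ 0.13396871 -0.32249679  0.30661082]
[ 0.24287334 -1.03191544 -0.38087923]
```

View pics/p8.png

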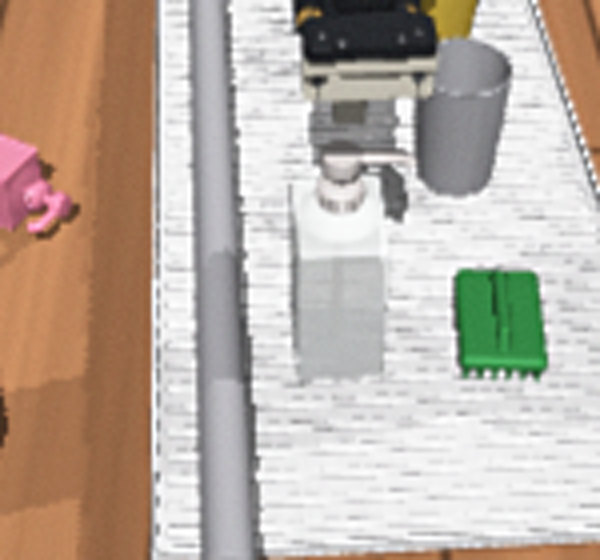

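```bash
python3 - <<'E'
from h import *
for z in (.1866,.2006,.21,.25): print(z,proj("side",[.4956,.1272,z]))
print(proj("side",[[.4956,.1272,.28],[.4956,.2212,.2706],[.4581,.2212,.2706],[.533,.2212,.2706]]))
print(proj("side",[.497,.127,.19]))
print(status.observe()) if 0 else None
E
python3 - <<'E'
from workcell import snapshot
import cv2
a=snapshot("side")[130:230,240:340,::-1];cv2.imwrite("pics/p9.png",cv2.resize(a,None,fx=6,fy=6,interpolation=cv2.INTER_CUBIC))
E
```

```text
0.1866 [286.01286408 189.00299423]
0.2006 [286.17317722 184.86444693]
0.21 [286.28271329 182.03672965]
0.25 [286.76670737 169.54223013]
[[287.14990823 159.64974774]
 [288.52112537 188.4514192 ]
 [305.52300492 188.4392901 ]
 [271.60603    188.46348638]]
[285.50231866 187.9550025 ]
```

View pics/p9.png

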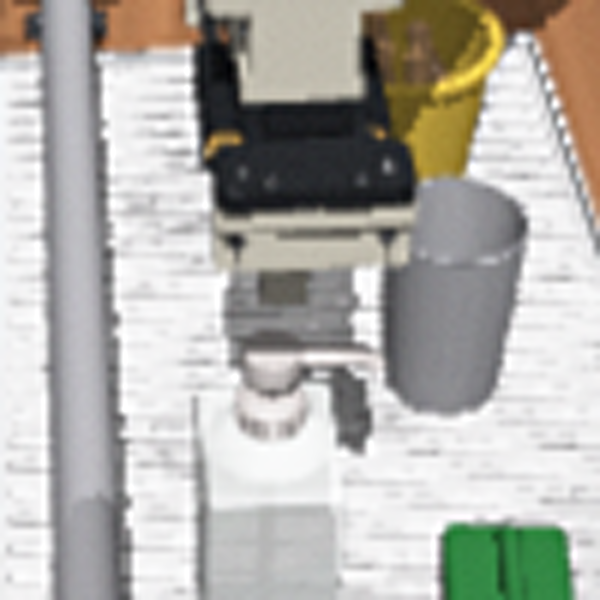

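The visible fingertip (287.5,180.8) sits about 8 px above its predicted place (286,189), and the force is zero, so the tool seems higher or further in −y than reported. I'll check which using the earlier top picture, where both gripper body ends show.

Run:
```python
from h import *
for z in (.30,.33,.37): print(z,proj("top",[[.6383,.1306,z],[.6383,.2246,z],[.6383,.0366,z]]))
import cv2
a=cv2.imread("pics/t5.png")[85:185,180:290];cv2.imwrite("pics/t5c.png",cv2.resize(a,None,fx=5,fy=5,interpolation=cv2.INTER_CUBIC))
a=cv2.imread("pics/side0.png")[0:80,300:380];cv2.imwrite("pics/s0g.png",cv2.resize(a,None,fx=6,fy=6,interpolation=cv2.INTER_CUBIC))
R=Ro.from_rotvec([-3.0894,-.5619,.0007]);p=np.array([.255,-.6781,.201])
print("tips open",proj("side",p+R.apply([[0,.0465,.014],[0,-.0465,.014],[0,0.064,.014],[0,-.064,.014]])))
print("body corners",proj("side",p+R.apply([[sx*.0375,sy*.094,-.07] for sx in(1,-1) for sy in(1,-1)])))
```

```text
0.3 [[233.23746497 157.27560918]
 [198.4109612  156.55664723]
 [268.12832451 157.9958997 ]]
0.33 [[232.58628459 154.72419521]
 [196.80987065 153.98802773]
 [268.43061745 155.46176025]]
0.37 [[231.66060629 151.09726075]
 [194.53399684 150.33685769]
 [268.86036493 151.859162  ]]
tips open [[331.17368347  60.37566243]
 [341.76471918  68.34051407]
 [329.28170701  58.95282598]
 [343.86491029  69.91993567]]
body corners [[320.2647197   38.02844326]
 [342.15888199  53.11688217]
 [335.95419494  35.76026928]
 [359.07300017  50.43578981]]
```

View pics/t5c.png

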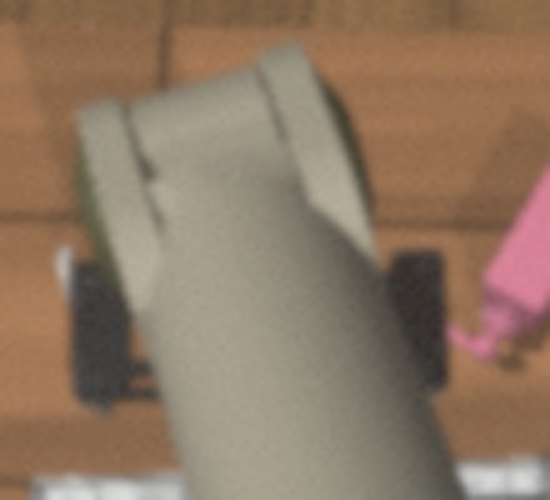

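View pics/s0g.png

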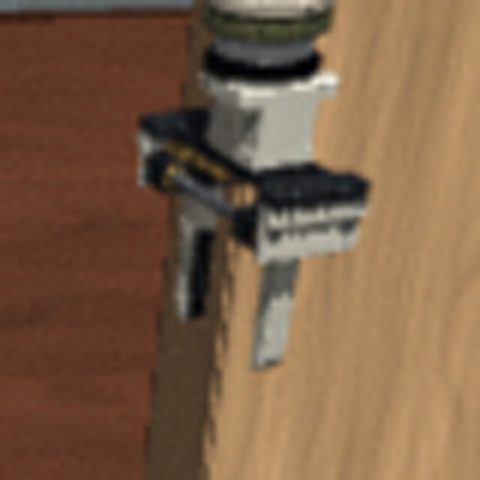

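Run:
```python
from h import *
print(proj("side",[0,0,0]),proj("top",[[0,0,0.]]))
import cv2
a=cv2.imread("pics/side0.png")
pts=np.array([[.1*i,.1*j,0] for i in range(0,10) for j in range(-6,6)])
b=cv2.resize(a,None,fx=1.5,fy=1.5)
for q in proj("side",pts): cv2.circle(b,tuple(int(v*1.5) for v in q),2,(0,0,255),-1)
t=np.linspace(0,6.28,60)
for q in proj("side",np.c_[.13*np.cos(t),.13*np.sin(t),0*t]): cv2.circle(b,tuple(int(v*1.5) for v in q),1,(255,0,0),-1)
cv2.imwrite("pics/chk.png",b)
# tray corners: side px -> world
for n,u,z in [("side",(241,138),.013),("side",(327,137),.013),("side",(375,281),.013),("side",(239,288),.013),("top",(387,173.5),.013),("top",(396,281),.013),("top",(188.5,289),.013),("top",(187,180.5),.013)]: print(n,u,ray(n,u,z))
```

```text
[440.03701419 206.77977656] [[273.45961659 374.23952342]]
side (241, 138) [ 0.65303923 -0.37951513  0.013     ]
side (327, 137) [ 0.31117554 -0.38401634  0.013     ]
side (375, 281) [0.26916035 0.28525706 0.013     ]
side (239, 288) [0.61510381 0.30838061 0.013     ]
top (387, 173.5) [ 0.65837732 -0.37153522  0.013     ]
top (396, 281) [ 0.30299694 -0.3935166   0.013     ]
top (188.5, 289) [0.26154598 0.28183601 0.013     ]
top (187, 180.5) [0.61991162 0.30274661 0.013     ]
```

View pics/chk.png

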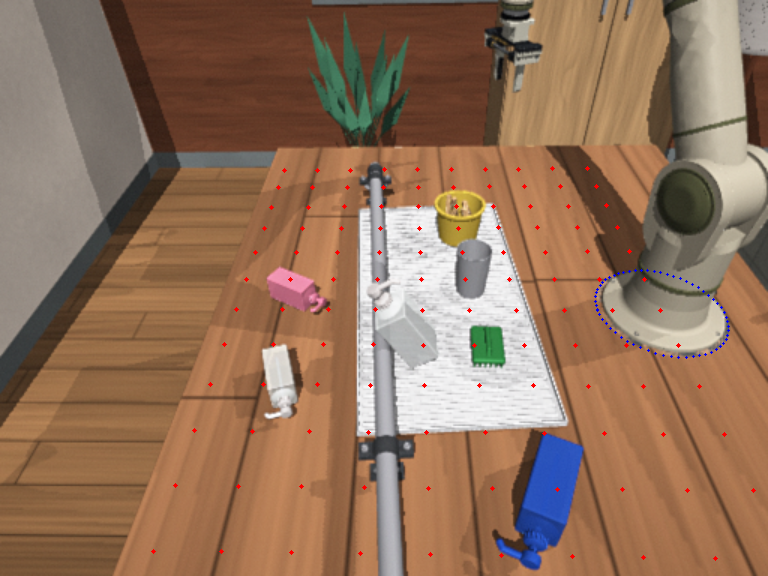

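The ground calibration fits in both views, and the top view's body-end columns confirm the tool's y. So the visible fingertip is roughly 25–30 mm higher than stated. I'll shift x by about +4 mm (stub column 287.4 against head 285.3) and descend gently until I feel contact.

Request:
arm_command([
  [0,4,0,3,0,0,0],
  [0,0,0,4,0,0,0],
  [0,0,0,4,0,0,0],
  [0,0,0,4,0,0,0],
  [0,0,0,0,0,0,0],
])

```text
t: 8.98
tcp_pos: [0.4994, 0.1273, 0.1854]
tcp_rot: [3.14, 0.094, -0.001]
force: [0.7, -0.1, -0.2]
gripper_width: 0.0004
```

```bash
cat > pic2.py <<'E'
from workcell import snapshot,status
import cv2,sys
a=snapshot("side")[150:250,240:340,::-1];cv2.imwrite(f"pics/{sys.argv[1]}.png",cv2.resize(a,None,fx=6,fy=6,interpolation=cv2.INTER_CUBIC));s=status.observe();print(s["t"],s["tcp_pos"],s["force"])
E
python3 pic2.py p10
```

```text
9.025 [0.49953613 0.12738937 0.18561683] [-0.12428606 -0.1047195  -0.07756773]
```

View pics/p10.png

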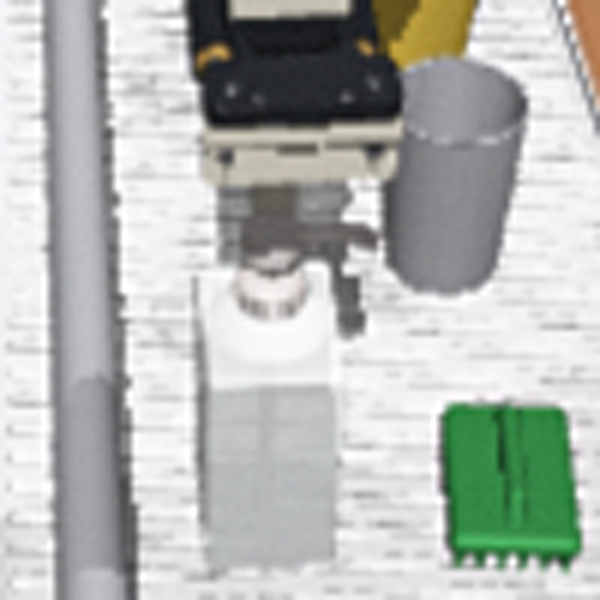

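The stub now ends right at the shaded head, at about crop (272,225), and the force is still nil. I'll continue down in small steps.

Request:
arm_command([
  [0,0,0,3,0,0,0],
  [0,0,0,3,0,0,0],
  [0,0,0,0,0,0,0],
])

```text
t: 9.4
tcp_pos: [0.4995, 0.1274, 0.1795]
tcp_rot: [3.14, 0.094, -0.001]
force: [0.8, 0.3, -0.7]
gripper_width: 0.0005
```

```bash
python3 pic2.py p11
python3 - <<'E'
import cv2,numpy as np
o=np.hstack([cv2.resize(cv2.imread(f"pics/{n}.png")[y:y+200,170:420],None,fx=1.6,fy=1.6) for n,y in(("p9",260),("p11",140))])
cv2.imwrite("pics/p11c.png",o)
E
```

```text
9.45 [0.49956778 0.12739064 0.17968009] [-0.09489754 -0.17129114 -0.32100316]
```

View pics/p11c.png

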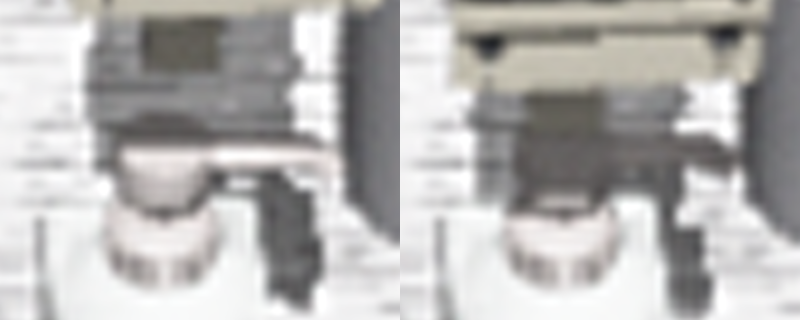

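The head and nozzle have not moved (same rows), and the tip is just above the head. I'll go further.

Request:
arm_command([
  [0,0,0,2,0,0,0],
  [0,0,0,2,0,0,0],
  [0,0,0,0,0,0,0],
])

```text
t: 9.82
tcp_pos: [0.4995, 0.1274, 0.1756]
tcp_rot: [3.14, 0.094, -0.001]
force: [0.7, -0.6, 0.3]
gripper_width: 0.0005
```

Request:
arm_command([
  [0,0,0,2,0,0,0],
  [0,0,0,2,0,0,0],
  [0,0,0,0,0,0,0],
])

```text
t: 10.2
tcp_pos: [0.4998, 0.1275, 0.1718]
tcp_rot: [-3.14, -0.094, -0.0]
force: [-0.9, 0.1, 2.8]
gripper_width: 0.0006
```

```bash
python3 pic2.py p12
python3 - <<'E'
import cv2,numpy as np
o=np.hstack([cv2.resize(cv2.imread(f"pics/{n}.png")[y:y+200,170:420],None,fx=1.6,fy=1.6) for n,y in(("p9",260),("p12",140))])
cv2.imwrite("pics/p12c.png",o)
E
```

```text
10.25 [0.49972436 0.12742906 0.1718551 ] [-1.00106096  0.22656995  2.58445681]
```

View pics/p12c.png

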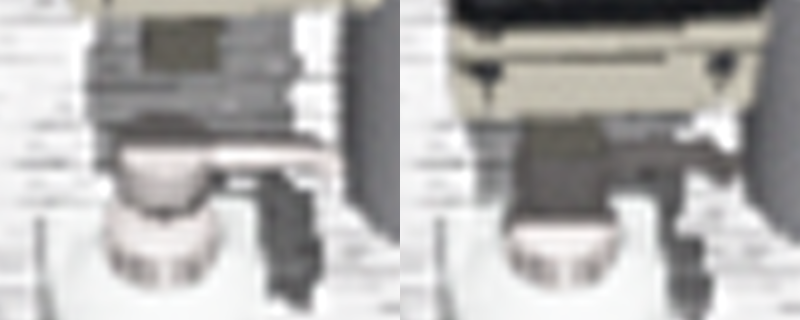

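Contact at 2.7 N, so the spring has just begun to yield. I'll press on down.

Request:
arm_command([
  [0,0,0,2,0,0,0],
  [0,0,0,2,0,0,0],
  [0,0,0,2,0,0,0],
  [0,0,0,2,0,0,0],
  [0,0,0,0,0,0,0],
])

```text
t: 10.88
tcp_pos: [0.4998, 0.1274, 0.1638]
tcp_rot: [-3.14, -0.094, -0.0]
force: [-0.7, 0.5, 6.0]
gripper_width: 0.0007
```

Request:
arm_command([
  [0,0,0,1,0,0,0],
  [0,0,0,1,0,0,0],
  [0,0,0,0,0,0,0],
])

```text
t: 11.25
tcp_pos: [0.5005, 0.1276, 0.1634]
tcp_rot: [-3.14, -0.093, -0.003]
force: [-4.9, -1.4, 23.6]
gripper_width: 0.0005
```

The head is bottomed out: the force jumped to 24 N and travel stalled about 10 mm below contact. I'll take a quick picture, then release straight up.

```bash
python3 pic2.py p13
```

```text
11.3 [0.50047463 0.12759935 0.16337569] [-4.5871488  -1.26229022 23.00088274]
```

Request:
arm_command([
  [0,0,0,-2,0,0,0],
  [0,0,0,-3,0,0,0],
  [0,0,0,-4,0,0,0],
  [0,0,0,-5,0,0,0],
  [0,0,0,-10,0,0,0],
  [0,0,0,-20,0,0,0],
  [0,0,0,-30,0,0,0],
  [0,0,0,-30,0,0,0],
  [0,0,0,0,0,0,0],
])

```text
t: 12.42
tcp_pos: [0.5006, 0.1277, 0.268]
tcp_rot: [-3.139, -0.093, -0.006]
force: [0.6, -0.6, -0.7]
gripper_width: 0.0008
```

```bash
python3 pic.py p14
```

```text
(no output)
```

View pics/p13.png

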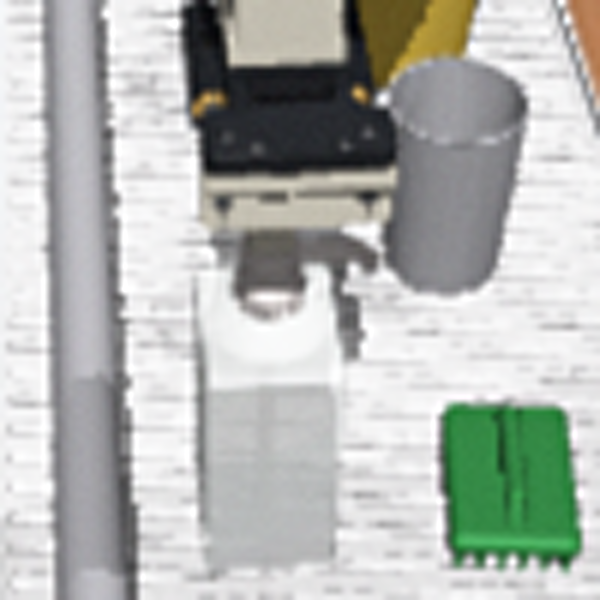

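View pics/p14.png

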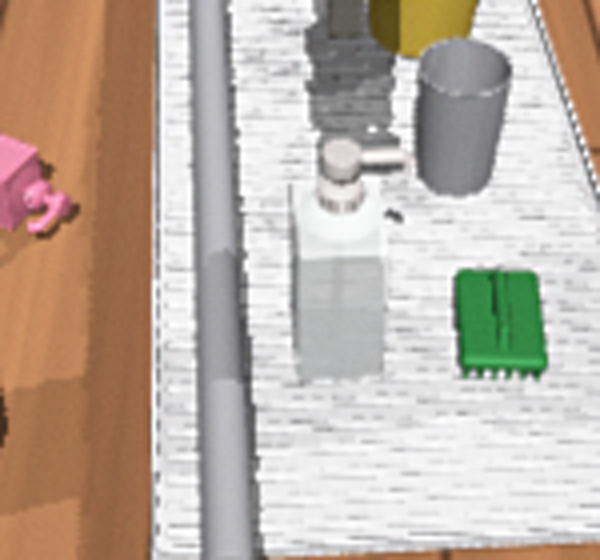

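p13 shows the head pressed down onto the collar. p14 shows it back up at (341,155), as before, with the bottle's foot unmoved and the tool clear.

Run:
```python
from workcell import robot,status
s=status.observe();print(s["t"],s["force"]);print(robot.sign_off())
```

```text
12.475 [ 0.18530138 -0.21726365  0.15471672]
the job is handed in; nothing more can be done
None
```

The dispenser is upright on its base where its foot stood, and its pump works: it went all the way down and came back up. I handed the job in at 12.5 s of the 48 s allowed.

- **Righting:** I pushed the pump head from the pipe side with the closed fingertips. The bottle turned on its heel and settled upright. The fitted heel was (0.526, 0.126) before and (0.526, 0.129) after. The second fit is from the side view only, because the arm blocked the top view.
- **Pump press:** The force rose from 2.7 N at first yield to 6.0 N, then jumped to about 24 N as travel stopped roughly 10 mm below contact. That is the bottom of the stroke.
- **Last picture:** The head is back at its released height, the foot has not moved, and the tool is clear of everything. The tumbler and scrubber are where they were, and so is the part of the peg tub in view. I did not check the rest of the tub at the end.

**Disagreement:** The fingertips were about 30 mm higher than the stated tool geometry gives. Contact came at TCP z ≈ 0.173 instead of the expected 0.204. I noticed it in the side picture and felt my way down to contact by force.

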